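# Park the rolling bead trolley, shut its sticky drawer, free the brake

### The job

Push the trolley's brake lever down and ease the trolley along its track, toward the end its drawer opens to, until the brake drops into the parking notch and locks, without grinding it down hard on the track. With the brake locked, push the sticky drawer fully home without ramming it, then flick the brake lever up again to release and leave the trolley standing at that place, everything else undisturbed.

Things in the scene. Friction and masses are not known exactly. Their poses are not given: they have to be found in the camera images.
- track: wooden bench track fixed to the table, 170 mm (its x) by 360 mm (its y), up to 40 mm high; origin at the centre of its underside, z up. The trolley rolls along its y. On its -x side (x -92 to -58 mm) runs a flat aluminium brake strip, top 30 mm high, cut by one 15 mm wide notch; its place is not measured, 14 to 45 mm of trolley travel to the +y side of the start.
- trolley: plywood trolley, 0.6 to 1.1 kg, drag about 1 N with the brake off; axes as the track's, origin at table height midway along it. Its case spans x -45 to 65, y -80 to 80, z 30 to 90 mm; the flat face at y = -80 mm is its plain closed end, the drawer opens at +y. A small flip case and a glass dish fixed on top reach 105 mm.
- drawer: sticky wooden drawer; its origin is the trolley's origin when fully home and shifted along +y by as much as it stands open (25 to 42 mm at the start). It sticks with about 6 N all the way and stops firmly when home; up to 20 N is gentle enough. With the brake off, pushing it only rolls the trolley away.
- drawer_front (a point): centre of the flat outer face of the drawer's overlay front, which looks to the trolley's +y; the front is 106 mm wide, 52 mm high (33 to 85 mm above the table) and 10 mm thick; when home it lies close against the trolley's open end, its outer face 90.5 mm from the trolley's middle
- brake (a joint): angle of the weighted brake lever (rad), hinge parallel to the track: 0 up (released), 1.6 fully down (locked). Up, it leans 0.17 rad back past upright, so its weight keeps it up below about 0.15; past 0.2 it falls forward by itself. Off the notch its 8 mm wide tooth then rests on the strip at about 1.38; at the notch it drops to 1.6. On the strip, over 12 N down at the knob grinds it too hard.
- brake_hinge (a point): hinge axis of the brake lever, fixed on the trolley at x -60 mm, y 0, 55 mm above the table; the lever reaches out to the trolley's -x, the robot's side
- brake_knob (a point): centre of the dark steel roller knob, 22 mm diameter, 18 mm wide along the track between flat faces, at the lever's end, 95 mm from the hinge; the lever points 1.74 rad above level when up, knob about 149 mm above the table, and 0.14 rad above level when locked, knob about 68 mm above the table, with free space under it. Its bar is round, 9 mm thick.
- wax_jar: low white jar, 45 mm diameter, 17 mm high, origin at its underside, behind the track; leave alone
- wax_lid: white jar lid, 55 mm diameter, 9 mm high, origin at its underside, behind the track; leave alone
- crystal: rough black mineral, 54x147x42 mm, origin at its underside, behind the track; leave alone
- marker: slim red marker pen, 131 mm long, 11 mm high, lying in front of the track; leave alone

How it is judged:
By the outcome, as a careful person would: the job done as asked, in the order asked, and still so for the second after the job is handed in, with the robot touching nothing.
It also fails if it takes over 72 s, if anything falls off the work surface, if the arm or the gripper's body presses on something with over 40 N, if the wrist force passes 120 N, or if a joint passes its speed limit or range.

### The arm

A 6-joint arm with a two-finger parallel gripper is mounted at the origin on a cart in front of the work surface, level with it; the furniture and walls round the work are solid. World frame = base frame: x ahead of the robot, y to its left, z up, the work surface at z = 0. Lengths are in m, angles in degrees, forces in N, time in s.
With the tool pointing down it reaches from about 0.35 to 0.875 m from the base axis. Payload 4.2 kg.
Tool frame: the origin (TCP) lies at the very end of the fingers, on their centre line; the grasp point (between the pads) lies behind it (r.grip_point_offset is the z of the grasp point in the tool frame, in m); z points along the fingers, y is the direction in which the jaws open and shut (so a half turn about z gives the same grasp; the last joint's range is limited). The gripper opens to 87 mm and grips with 3 to 60 N. Pads are 19 mm wide; open, the fingers measure 117 mm over their backs; the gripper's body (75 mm by 190 mm) begins 51 mm behind the grasp point.
Start: joints at [81.051, 22.042, 0.453, 0, -68.411, -14.817], TCP at [0.252, 0.572, 0.223] pointing down, gripper open.
Joint ranges: [-179.83, 179.83], [-69.29, 118.12], [-61.27, 80.66], [-181.25, 117.63], [-171.15, -9.14], [-177.46, 177.46]. Speed limits (degrees/s): [159.86, 159.86, 180, 180, 180, 180].

### API

Orientations are given as a 3x3 rotation matrix whose columns are the frame's x, y, z axes.
In Python, from station import r, capture, workorder gives the robot as it stands. The module is installed in compiled form; this text tells all that it offers.
- The arm moves only by the shell command python3 -m crank 'ROWS'. ROWS is JSON, a list of rows, each an object with "delta_rot": the turn, a rotation vector about the tool's x, y, z in rad, a list of three; "linear": the shift along the tool's x, y, z in m, a list of three; "gripper": the opening in per cent of the stroke, from 0 (shut) to 100 (fully open). A call has 1 to 10 rows; each row shifts and turns the commanded pose from where the row before left it, along the tool's axes as they then stand; what a row does not reach is not made up. A row lasts 1/8 s, in which the tool goes at most 62.5 mm and 10.7 degrees, less where a joint would pass 70% of its speed; a pose out of reach is approached as far as the arm can. A call is refused whole if a number of a shift passes 0.0625 or a number of a turn 0.188, either way. A call with a gripper value outside its range is refused whole. The fingers move at their own pace and stop on an object; the grip force is fixed at half the most. Time passes only in rows, so rows that do not move let the fingers close. It gives the time, the measured TCP pose, the force and the opening at its end, in the units of the state.
- r.sense(): the state, without advancing time (a new reading comes with each control period).
- capture(name): name is "scene" or "top"; returns a dict with "img" (400x640x3 uint8, blue, green, red), "fx", "fy", "cx", "cy" (pixels), "world_from_camera" (4x4, takes a point from camera to world coordinates). Camera axes: x right, y down, z forward; pixel columns grow to the right and rows downward; lengths in m; the calibration is good to about 2 mm. A picture is of the moment at which its call begins. There is no depth.
- workorder.finish_job(): hands the job in, once; it reports no verdict.
The state is a dict: "time_s": time; "joints": joint angles; "joint_velocities": joint speeds; "effort": joint torques, N m; "tcp_pos": TCP position; "ee_rot": TCP orientation; "wrist_force": force on the tool from outside, world axes, zero at the start; "moment": the same for the moment, N m; "gripper_width": opening from 0.0 (shut) to 1.0 (fully open).
Only numpy, scipy, OpenCV 4.12 (cv2) and the standard library are available. Lean on these libraries where they do the work, as an engineer would, in place of code of your own. Each camera call takes 0.05 s, during which the arm holds its last target.

## Working session

There is one attempt and no reset: what is moved stays moved. The work goes in short steps, Python scripts to look and compute and a shell command to move; the robot and the scene stay as the last step left them, time stands still between calls to the robot, and variables do not carry over. Pictures are saved under pics/ and viewed, and the job is handed in when it is done.

```bash
mkdir -p pics; python3 - <<'E'
from station import r,capture
import cv2
s=r.sense();print({k:s[k] for k in('time_s','tcp_pos','ee_rot','wrist_force','gripper_width')}, r.grip_point_offset)
for n in('scene','top'):
    c=capture(n);cv2.imwrite(f'pics/{n}0.png',c['img']);print(n,c['fx'],c['fy'],c['cx'],c['cy'],c['world_from_camera'])
E
```

```text
{'time_s': 0.0, 'tcp_pos': array([0.25161859, 0.57146942, 0.22145879]), 'ee_rot': array([[ 9.15122005e-01, -4.03176240e-01, -7.97805966e-04],
       [-4.03177020e-01, -9.15119776e-01, -2.02162629e-03],
       [ 8.49836710e-05,  2.17169174e-03, -9.99997638e-01]]), 'wrist_force': array([ 0.9229391 , -0.56178121,  0.42490859]), 'gripper_width': 0.9994562129759941} -0.0187
scene 507.1948348446874 507.1948348446874 318.7275764015257 197.01040340858418 [[ 0.67603378 -0.54873766  0.49179804  0.05401533]
 [-0.73686909 -0.50479818  0.44966959 -0.47537336]
 [ 0.00150812 -0.66638261 -0.74560844  0.92604393]
 [ 0.          0.          0.          1.        ]]
top 434.57201097698385 434.57201097698385 313.1841768868181 196.6967716393743 [[ 8.77495646e-04 -9.90653090e-01  1.36402658e-01  4.66432544e-01]
 [-9.99996965e-01 -1.18331778e-03 -2.16098741e-03  1.37403913e-02]
 [ 2.30219655e-03 -1.36400348e-01 -9.90651122e-01  1.01343827e+00]
 [ 0.00000000e+00  0.00000000e+00  0.00000000e+00  1.00000000e+00]]
```

View pics/scene0.png

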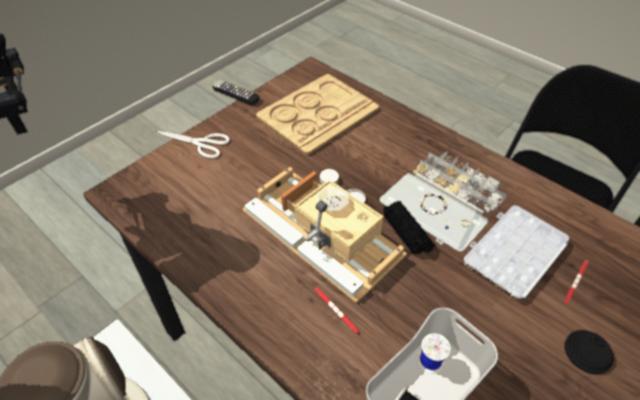

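View pics/top0.png

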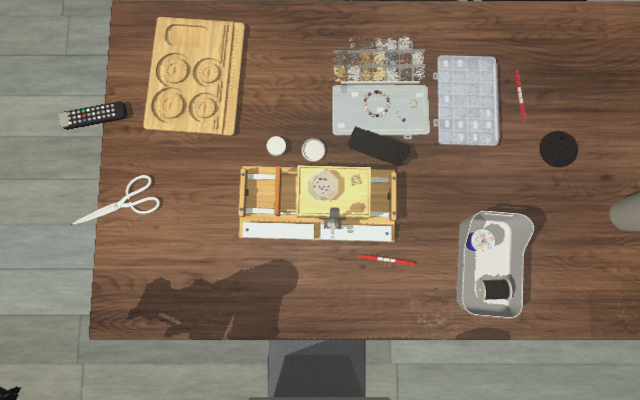

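The track lies almost parallel to world y, centred near pixel (318,203) in the top view. The drawer front is brown at about column 277 and the trolley spans about 298–371. I'll zoom in on both views.

```bash
python3 - <<'E'
import cv2
a=cv2.imread('pics/top0.png')[155:250,230:405];cv2.imwrite('pics/t1.png',cv2.resize(a,None,fx=4.5,fy=4.5,interpolation=cv2.INTER_CUBIC))
a=cv2.imread('pics/scene0.png')[160:305,235:415];cv2.imwrite('pics/s1.png',cv2.resize(a,None,fx=4,fy=4,interpolation=cv2.INTER_CUBIC))
E
```

```text
(no output)
```

View pics/t1.png

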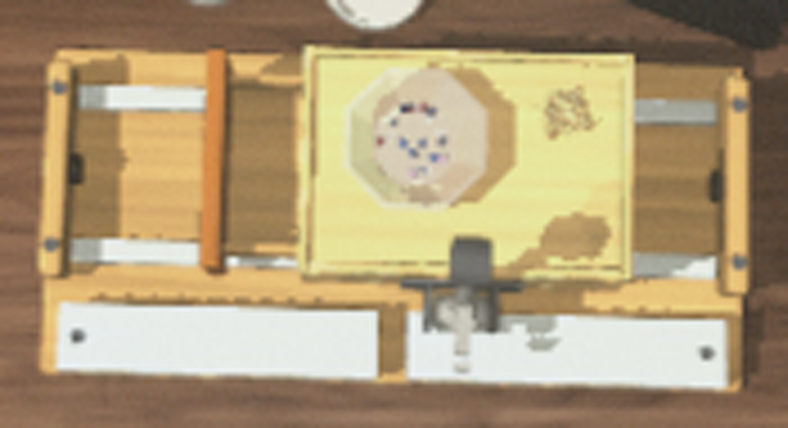

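View pics/s1.png

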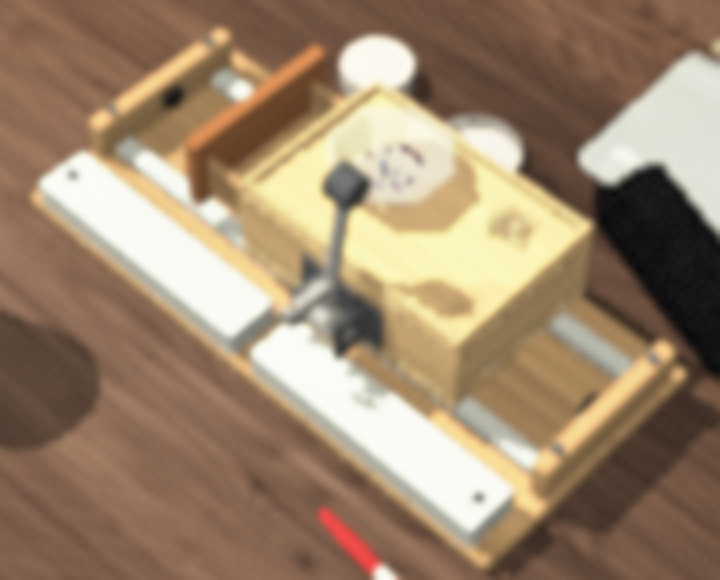

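```bash
cat > h.py <<'E'
import numpy as np
from station import r,capture
def ray(c,u,v):
    T=np.array(c['world_from_camera']);d=T[:3,:3]@np.array([(u-c['cx'])/c['fx'],(v-c['cy'])/c['fy'],1]);return T[:3,3],d
def pl(c,u,v,z):
    o,d=ray(c,u,v);return o+d*(z-o[2])/d[2]
def px(c,p):
    T=np.array(c['world_from_camera']);q=T[:3,:3].T@(np.array(p)-T[:3,3]);return np.array([c['fx']*q[0]/q[2]+c['cx'],c['fy']*q[1]/q[2]+c['cy']])
E
python3 - <<'E'
from h import *
import cv2
c=capture('top');im=c['img']
m=(im.min(2)>175).astype(np.uint8); m[:216]=0;m[245:]=0;m[:,:235]=0;m[:,400:]=0
n,l,st,ce=cv2.connectedComponentsWithStats(m)
for i in range(1,n):
    if st[i,4]>100:
        cn=cv2.findContours((l==i).astype(np.uint8),0,1)[0][0];re=cv2.minAreaRect(cn);print(st[i],re)
f=lambda u,v:(u/4.5+230-.39,v/4.5+155-.39)
P=lambda n,u,v,z:print(n,pl(c,*f(u,v),z).round(4))
for n,u,v,z in [('stripTL',57,305,.03),('stripBL',57,370,.03),('stripTR',729,318,.03),('stripBR',726,387,.03),
 ('notchL',379,345,.03),('notchR',406,345,.03),('knobL',454,255,.149),('knobR',493,258,.149),('knobtop',473,237,.149),('caseTL',303,46,.09),('caseTR',634,55,.09),('caseBL',302,275,.09),('caseBR',632,278,.09),('drT',206,52,.085),('drB',203,270,.085)]:P(n,u,v,z)
a=im[155:250,230:405]
E
```

```text
[ 242  222   72   17 1049] ((277.6138610839844, 230.286865234375), (71.16320037841797, 14.967508316040039), 1.548157811164856)
[320 223  71  18 939] ((355.07476806640625, 231.635009765625), (70.20488739013672, 16.062700271606445), 1.2730300426483154)
stripTL [0.5429 0.1722 0.03  ]
stripBL [0.5103 0.1714 0.03  ]
stripTR [ 0.5367 -0.1661  0.03  ]
stripBR [ 0.5021 -0.1638  0.03  ]
notchL [0.523  0.0101 0.03  ]
notchR [ 0.523  -0.0035  0.03  ]
knobL [ 0.5561 -0.0228  0.149 ]
knobR [ 0.5548 -0.0401  0.149 ]
knobtop [ 0.5641 -0.0313  0.149 ]
caseTL [0.6632 0.047  0.09  ]
caseTR [ 0.659  -0.1124  0.09  ]
caseBL [0.5526 0.0468 0.09  ]
caseBR [ 0.5513 -0.1096  0.09  ]
drT [0.6613 0.0941 0.085 ]
drB [0.5554 0.0941 0.085 ]
```

The notch is clear in the top view, centred at about (317,231) px, which is y≈+0.003. The trolley's middle is at y≈−0.032 and the knob at (0.555,−0.032), so about 35 mm of travel is needed. The track's yaw is about −1.2°.

Plan:
1. Straddle the knob with the jaws along x and lead it down.
2. Push the trolley at its closed end until the brake drops and locks.
3. Push the drawer home.
4. Lift the lever from below.

```bash
python3 -m crank '[{"linear":[0.047,0.039,0],"delta_rot":[0,0,0],"gripper":50},{"linear":[0.047,0.039,0],"delta_rot":[0,0,0],"gripper":50},{"linear":[0.047,0.039,0],"delta_rot":[0,0,0],"gripper":50},{"linear":[0.047,0.039,0],"delta_rot":[0,0,0],"gripper":50},{"linear":[0.047,0.039,0],"delta_rot":[0,0,0],"gripper":50},{"linear":[0.047,0.039,0],"delta_rot":[0,0,0],"gripper":50},{"linear":[0.047,0.039,0],"delta_rot":[0,0,0],"gripper":50},{"linear":[0.047,0.039,0],"delta_rot":[0,0,0],"gripper":50},{"linear":[0.047,0.039,0],"delta_rot":[0,0,0],"gripper":50},{"linear":[0.047,0.039,0],"delta_rot":[0,0,0],"gripper":50}]'
python3 -m crank '[{"linear":[0.047,0.039,0],"delta_rot":[0,0,0],"gripper":50},{"linear":[0,0,0],"delta_rot":[0,0,0.168],"gripper":50},{"linear":[0,0,0],"delta_rot":[0,0,0.168],"gripper":50},{"linear":[0,0,0],"delta_rot":[0,0,0.168],"gripper":50},{"linear":[0,0,0],"delta_rot":[0,0,0.168],"gripper":50},{"linear":[0,0,0],"delta_rot":[0,0,0.168],"gripper":50},{"linear":[0,0,0],"delta_rot":[0,0,0.168],"gripper":50},{"linear":[0,0,0],"delta_rot":[0,0,0.168],"gripper":50},{"linear":[0,0,0],"delta_rot":[0,0,0],"gripper":50}]'
python3 - <<'E'
from h import *
s=r.sense();print(s['tcp_pos'],s['ee_rot'].round(3),s['joints'],s['gripper_width'],s['wrist_force'])
E
```

```text
time_s: 1.4
tcp_pos: [0.5253, 0.0237, 0.2225]
ee_rot: [[0.915, -0.403, 0.0], [-0.403, -0.915, 0.0], [0.0, -0.0, -1.0]]
wrist_force: [1.0, 0.7, 0.2]
gripper_width: 0.505
time_s: 2.52
tcp_pos: [0.5519, -0.029, 0.2222]
ee_rot: [[-0.018, -1.0, -0.001], [-1.0, 0.018, -0.0], [0.0, 0.001, -1.0]]
wrist_force: [-0.1, 0.6, -0.5]
gripper_width: 0.499
[ 0.55189623 -0.02899966  0.22224985] [[-0.018 -1.    -0.001]
 [-1.     0.018 -0.   ]
 [ 0.     0.001 -1.   ]] [ 1.37951911e+01  1.50408326e+01 -9.83276029e+00 -7.44158856e-03
 -6.51635347e+01 -1.48267565e+01] 0.49904710343257247 [-0.1299506   0.61540616 -0.46449911]
```

```bash
python3 -m crank '[{"linear":[0.0025,-0.003,0.025],"delta_rot":[0,0,0],"gripper":50},{"linear":[0,0,0.025],"delta_rot":[0,0,0],"gripper":50},{"linear":[0,0,0],"delta_rot":[0,0,0],"gripper":50}]'
python3 - <<'E'
from h import *
import cv2
a=capture('top')['img'][155:250,230:405];b=capture('scene')['img'][140:285,235:415]
cv2.imwrite('pics/t2.png',cv2.resize(a,None,fx=4.5,fy=4.5,interpolation=2));cv2.imwrite('pics/s2.png',cv2.resize(b,None,fx=4,fy=4,interpolation=2))
E
```

```text
time_s: 2.9
tcp_pos: [0.5536, -0.0318, 0.1706]
ee_rot: [[-0.018, -1.0, -0.005], [-1.0, 0.018, -0.001], [0.001, 0.005, -1.0]]
wrist_force: [0.2, 0.6, -0.4]
gripper_width: 0.499
```

View pics/s2.png

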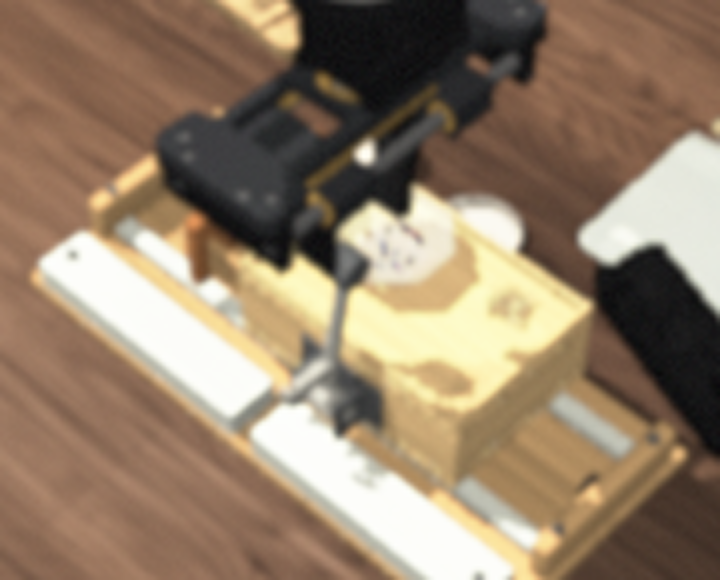

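View pics/t2.png

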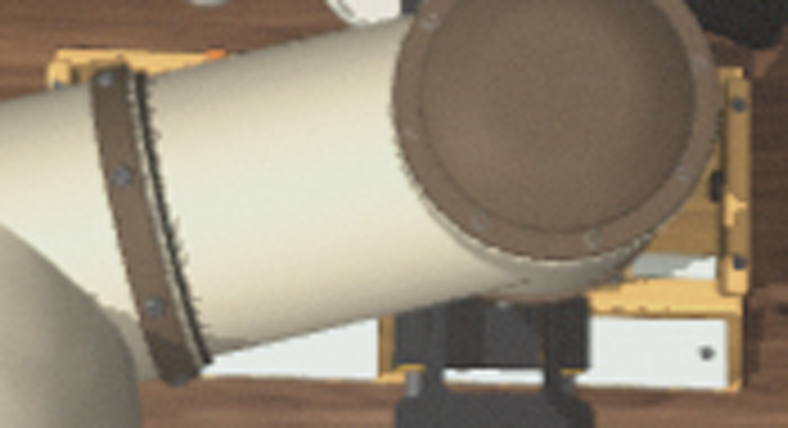

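In the scene picture the knob at about (347,260) lies midway between the two fingers. Going down around it next.

```bash
python3 -m crank '[{"linear":[0,0,0.015],"delta_rot":[0,0,0],"gripper":50},{"linear":[0,0,0.015],"delta_rot":[0,0,0],"gripper":50},{"linear":[0,0,0.014],"delta_rot":[0,0,0],"gripper":50},{"linear":[0,0.006,0],"delta_rot":[0,0,0],"gripper":50},{"linear":[0,0.006,0],"delta_rot":[0,0,0],"gripper":50},{"linear":[0,0.006,0],"delta_rot":[0,0,0],"gripper":50},{"linear":[0,0.006,0],"delta_rot":[0,0,0],"gripper":50}]'
python3 - <<'E'
from h import *
import cv2
b=capture('scene')['img'][140:285,235:415]
cv2.imwrite('pics/s3.png',cv2.resize(b,None,fx=4,fy=4,interpolation=2))
E
```

```text
time_s: 3.88
tcp_pos: [0.5312, -0.0309, 0.1293]
ee_rot: [[-0.02, -1.0, 0.002], [-1.0, 0.02, 0.0], [-0.0, -0.002, -1.0]]
wrist_force: [1.0, 0.3, 0.6]
gripper_width: 0.5
```

View pics/s3.png

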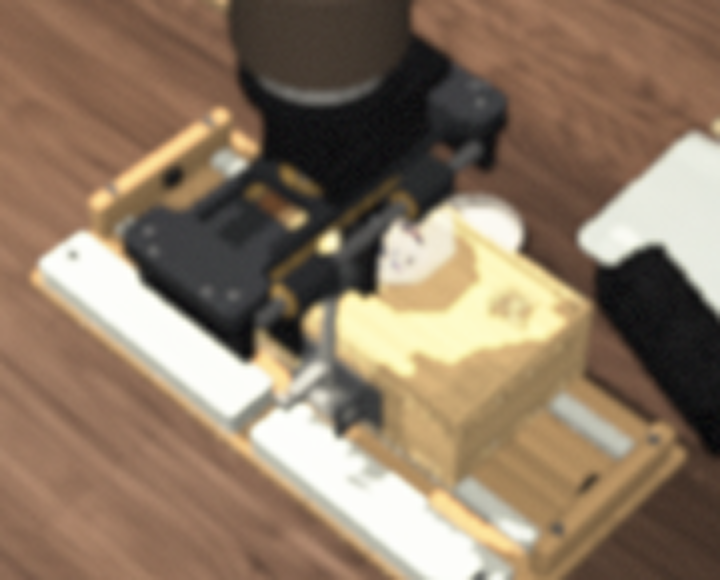

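The rear finger now touches the knob. I'll lead it over and down on the front finger.

```bash
python3 -m crank '[{"linear":[0,0.006,0.002],"delta_rot":[0,0,0],"gripper":50},{"linear":[0,0.006,0.002],"delta_rot":[0,0,0],"gripper":50},{"linear":[0,0.006,0.002],"delta_rot":[0,0,0],"gripper":50},{"linear":[0,0.006,0.003],"delta_rot":[0,0,0],"gripper":50},{"linear":[0,0.006,0.003],"delta_rot":[0,0,0],"gripper":50},{"linear":[0,0.006,0.003],"delta_rot":[0,0,0],"gripper":50}]'
python3 -m crank '[{"linear":[0,0.006,0.003],"delta_rot":[0,0,0],"gripper":50},{"linear":[0,0.006,0.003],"delta_rot":[0,0,0],"gripper":50},{"linear":[0,0.006,0.002],"delta_rot":[0,0,0],"gripper":50},{"linear":[0,0,0],"delta_rot":[0,0,0],"gripper":50}]'
python3 - <<'E'
from h import *
import cv2
b=capture('scene')['img'][140:285,235:415]
cv2.imwrite('pics/s4.png',cv2.resize(b,None,fx=4,fy=4,interpolation=2))
E
```

```text
time_s: 4.68
tcp_pos: [0.4945, -0.0304, 0.1133]
ee_rot: [[-0.02, -1.0, -0.0], [-1.0, 0.02, -0.0], [0.0, 0.0, -1.0]]
wrist_force: [-0.1, 0.3, 0.8]
gripper_width: 0.5
time_s: 5.18
tcp_pos: [0.4754, -0.0302, 0.1051]
ee_rot: [[-0.02, -1.0, -0.003], [-1.0, 0.02, -0.0], [0.0, 0.003, -1.0]]
wrist_force: [-3.2, 0.6, 1.5]
gripper_width: 0.497
```

View pics/s4.png

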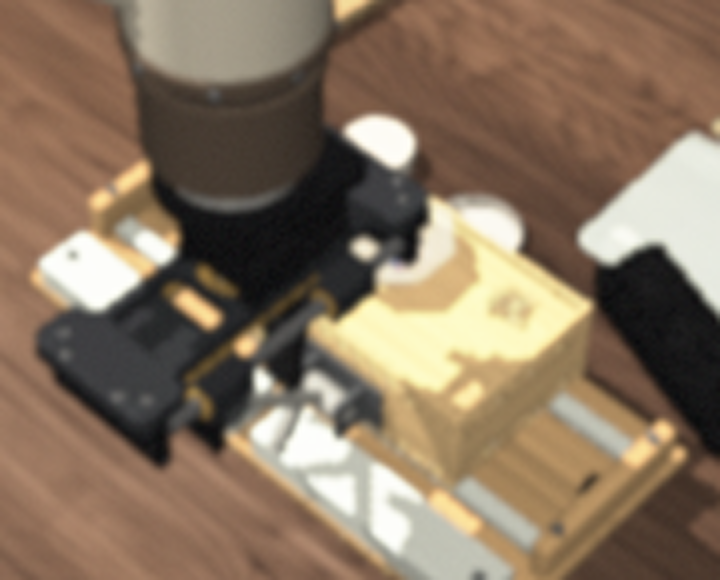

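The lever is half down and resting on the front finger (−3 N in x). I'll let it settle on the strip, then lift clear and look.

```bash
python3 -m crank '[{"linear":[0,0.003,0],"delta_rot":[0,0,0],"gripper":50},{"linear":[0,0.003,0],"delta_rot":[0,0,0],"gripper":50},{"linear":[0,0.003,-0.004],"delta_rot":[0,0,0],"gripper":50},{"linear":[0,0,-0.008],"delta_rot":[0,0,0],"gripper":50},{"linear":[0,0,-0.03],"delta_rot":[0,0,0],"gripper":50},{"linear":[0.05,-0.03,-0.01],"delta_rot":[0,0,0],"gripper":20},{"linear":[0.05,-0.03,0],"delta_rot":[0,0,0],"gripper":20},{"linear":[0.017,-0.03,0],"delta_rot":[0,0,0],"gripper":20},{"linear":[0,-0.03,0],"delta_rot":[0,0,0],"gripper":20},{"linear":[0,-0.02,0],"delta_rot":[0,0,0],"gripper":20}]'
python3 - <<'E'
from h import *
import cv2
b=capture('scene')['img'][140:285,235:415]
cv2.imwrite('pics/s5.png',cv2.resize(b,None,fx=4,fy=4,interpolation=2))
a=capture('top')['img'][155:250,230:405]
cv2.imwrite('pics/t5.png',cv2.resize(a,None,fx=4.5,fy=4.5,interpolation=2))
E
```

```text
time_s: 6.48
tcp_pos: [0.6078, -0.1503, 0.1584]
ee_rot: [[-0.021, -1.0, 0.002], [-1.0, 0.021, -0.001], [0.0, -0.002, -1.0]]
wrist_force: [-0.4, 0.7, -0.1]
gripper_width: 0.203
```

View pics/s5.png

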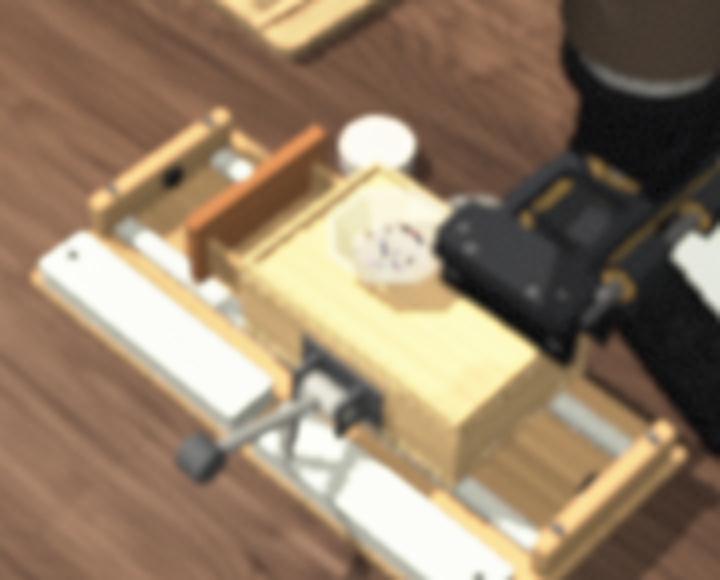

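View pics/t5.png

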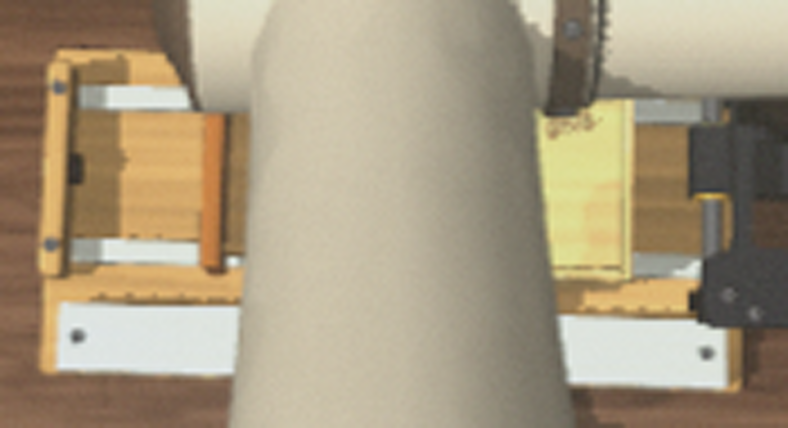

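The lever is down on the strip, with the knob at about (200,457) in the crop, and the trolley hasn't moved. Next I'll lower behind the closed end and push along +y (tool −x).

```bash
python3 -m crank '[{"linear":[-0.005,0,0.036],"delta_rot":[0,0,0],"gripper":20},{"linear":[0,0,0.036],"delta_rot":[0,0,0],"gripper":20},{"linear":[0,0,0.034],"delta_rot":[0,0,0],"gripper":20},{"linear":[-0.006,0,0],"delta_rot":[0,0,0],"gripper":20},{"linear":[-0.005,0,0],"delta_rot":[0,0,0],"gripper":20},{"linear":[-0.004,0,0],"delta_rot":[0,0,0],"gripper":20},{"linear":[-0.002,0,0],"delta_rot":[0,0,0],"gripper":20}]'
python3 -m crank '[{"linear":[-0.002,0,0],"delta_rot":[0,0,0],"gripper":20},{"linear":[-0.002,0,0],"delta_rot":[0,0,0],"gripper":20},{"linear":[-0.002,0,0],"delta_rot":[0,0,0],"gripper":20},{"linear":[-0.002,0,0],"delta_rot":[0,0,0],"gripper":20}]'
```

```text
time_s: 7.45
tcp_pos: [0.6069, -0.1271, 0.0531]
ee_rot: [[-0.019, -1.0, 0.003], [-1.0, 0.019, 0.0], [-0.0, -0.003, -1.0]]
wrist_force: [0.2, -0.3, 0.5]
gripper_width: 0.204
time_s: 7.95
tcp_pos: [0.6063, -0.1206, 0.0516]
ee_rot: [[-0.02, -1.0, -0.0], [-1.0, 0.02, -0.001], [0.001, 0.0, -1.0]]
wrist_force: [0.5, -5.9, -0.6]
gripper_width: 0.205
```

```bash
python3 -m crank '[{"linear":[-0.002,0,0],"delta_rot":[0,0,0],"gripper":20},{"linear":[-0.0025,0,0],"delta_rot":[0,0,0],"gripper":20},{"linear":[-0.0025,0,0],"delta_rot":[0,0,0],"gripper":20},{"linear":[-0.0025,0,0],"delta_rot":[0,0,0],"gripper":20}]'
python3 -m crank '[{"linear":[-0.0025,0,0],"delta_rot":[0,0,0],"gripper":20},{"linear":[-0.0025,0,0],"delta_rot":[0,0,0],"gripper":20},{"linear":[-0.0025,0,0],"delta_rot":[0,0,0],"gripper":20},{"linear":[-0.0025,0,0],"delta_rot":[0,0,0],"gripper":20},{"linear":[-0.002,0,0],"delta_rot":[0,0,0],"gripper":20}]'
python3 - <<'E'
from h import *
import cv2
b=capture('scene')['img'][140:285,235:415]
cv2.imwrite('pics/s6.png',cv2.resize(b,None,fx=4,fy=4,interpolation=2))
E
```

```text
time_s: 8.45
tcp_pos: [0.6065, -0.1114, 0.0515]
ee_rot: [[-0.021, -1.0, -0.0], [-1.0, 0.021, -0.001], [0.001, 0.0, -1.0]]
wrist_force: [0.2, -5.6, -1.0]
gripper_width: 0.2
time_s: 9.07
tcp_pos: [0.6068, -0.0993, 0.0515]
ee_rot: [[-0.021, -1.0, -0.0], [-1.0, 0.021, -0.001], [0.001, 0.0, -1.0]]
wrist_force: [0.3, -4.9, -0.2]
gripper_width: 0.197
```

View pics/s6.png

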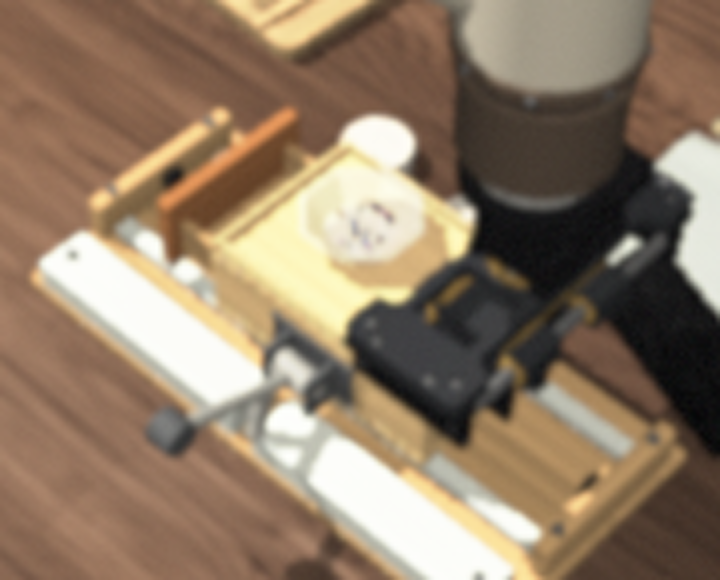

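```bash
python3 -m crank '[{"linear":[-0.002,0,0],"delta_rot":[0,0,0],"gripper":20},{"linear":[-0.002,0,0],"delta_rot":[0,0,0],"gripper":20},{"linear":[-0.0015,0,0],"delta_rot":[0,0,0],"gripper":20},{"linear":[-0.0015,0,0],"delta_rot":[0,0,0],"gripper":20}]'
python3 -m crank '[{"linear":[-0.0015,0,0],"delta_rot":[0,0,0],"gripper":20},{"linear":[-0.0015,0,0],"delta_rot":[0,0,0],"gripper":20}]'
python3 - <<'E'
from h import *
import cv2
b=capture('scene')['img'][140:285,235:415]
cv2.imwrite('pics/s7.png',cv2.resize(b,None,fx=4,fy=4,interpolation=2))
E
```

```text
time_s: 9.62
tcp_pos: [0.6068, -0.0907, 0.0515]
ee_rot: [[-0.02, -1.0, -0.0], [-1.0, 0.02, 0.0], [-0.0, 0.0, -1.0]]
wrist_force: [-0.1, -0.3, -0.1]
gripper_width: 0.196
time_s: 9.88
tcp_pos: [0.6069, -0.088, 0.0515]
ee_rot: [[-0.02, -1.0, -0.0], [-1.0, 0.02, -0.0], [0.0, 0.0, -1.0]]
wrist_force: [-0.0, -1.1, 0.4]
gripper_width: 0.201
```

View pics/s7.png

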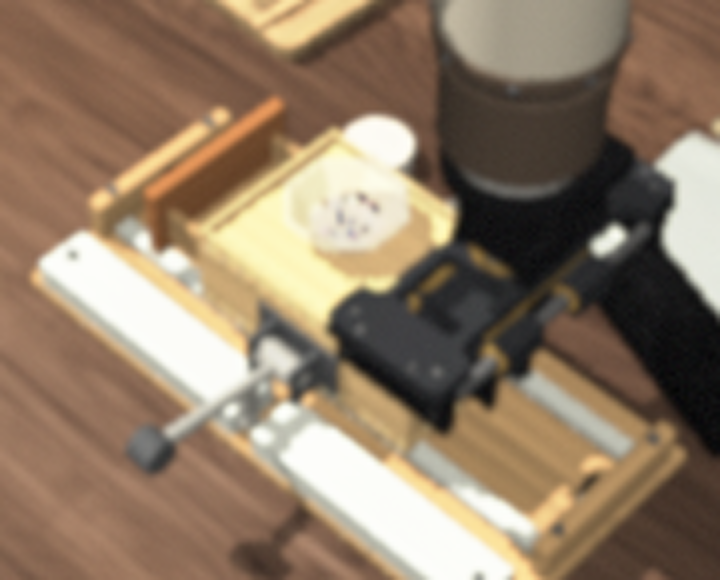

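The push force fell to nothing and the lever has dropped further (knob at about (150,450), hinge at about (270,355)), so the tooth is in the notch. Next I'll back off and go over to the drawer side.

```bash
python3 -m crank '[{"linear":[0.006,0,0],"delta_rot":[0,0,0],"gripper":20},{"linear":[0,0,-0.055],"delta_rot":[0,0,0],"gripper":50},{"linear":[0,0,-0.055],"delta_rot":[0,0,0],"gripper":50},{"linear":[-0.06,0,0],"delta_rot":[0,0,0],"gripper":50},{"linear":[-0.06,0,0],"delta_rot":[0,0,0],"gripper":50},{"linear":[-0.06,0,0],"delta_rot":[0,0,0],"gripper":50},{"linear":[-0.06,0,0],"delta_rot":[0,0,0],"gripper":50},{"linear":[0,0,0],"delta_rot":[0,0,0],"gripper":50}]'
python3 - <<'E'
from h import *
import cv2
b=capture('scene')['img'][140:285,235:415]
cv2.imwrite('pics/s8.png',cv2.resize(b,None,fx=4,fy=4,interpolation=2))
a=capture('top')['img'][155:250,230:405]
cv2.imwrite('pics/t8.png',cv2.resize(a,None,fx=4.5,fy=4.5,interpolation=2))
E
```

```text
time_s: 10.92
tcp_pos: [0.6117, 0.1497, 0.1614]
ee_rot: [[-0.015, -1.0, 0.001], [-1.0, 0.015, 0.001], [-0.001, -0.001, -1.0]]
wrist_force: [-0.2, 1.2, 0.5]
gripper_width: 0.502
```

View pics/s8.png

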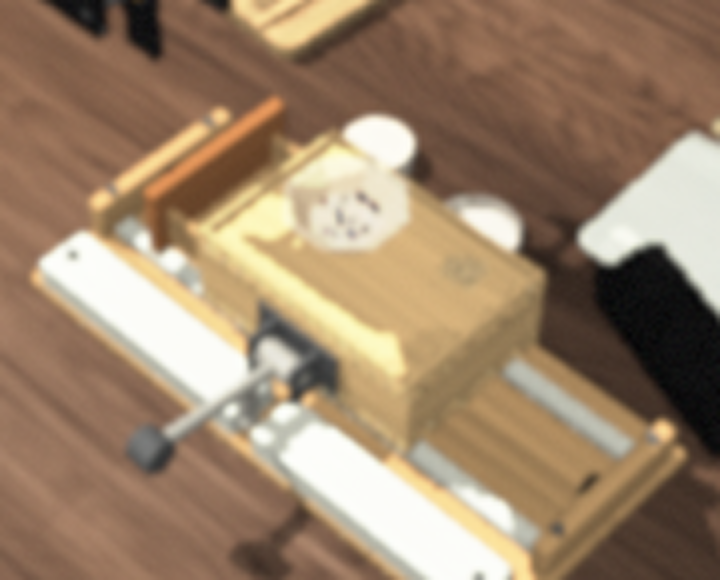

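View pics/t8.png

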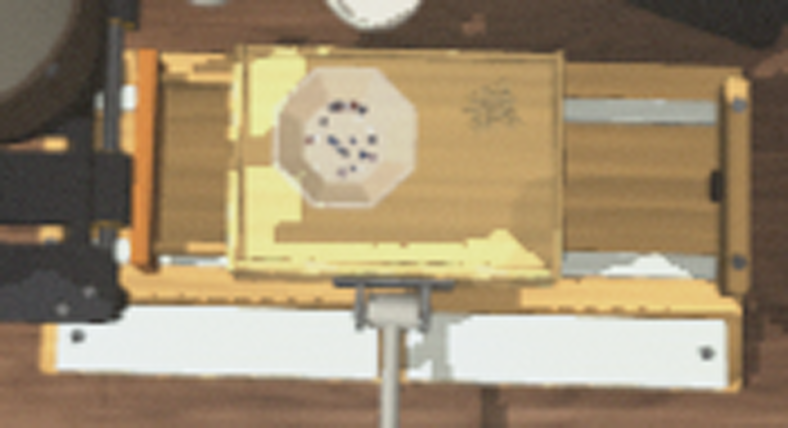

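The lever sits over the notch (column 392 in the top crop). I'll measure the knob height, the drawer face and the clearance to the end wall.

```bash
python3 - <<'E'
from h import *
import cv2
t=capture('top');s=capture('scene')
im=t['img']
f=lambda u,v:((u+.5)/4.5+230-.5,(v+.5)/4.5+155-.5)
for n,u,v,z in [('drT',137,52,.085),('drB',135,268,.085),('wallin',70,160,.04),('caseL',233,250,.09),('caseR',563,270,.09),('lever',390,330,.06)]: print(n,pl(t,*f(u,v),z).round(4))
# knob dark blob in both
cv2.imwrite('pics/t9.png',cv2.resize(im[200:280,280:360],None,fx=6,fy=6,interpolation=2))
us=((150+.5)/4+235-.5,(449+.5)/4+140-.5)
for z in(.068,.088):
  p=pl(s,*us,z);print('knob',z,p.round(4),'top px',px(t,p).round(1))
E
```

```text
drT [0.6612 0.1274 0.085 ]
drB [0.5563 0.1265 0.085 ]
wallin [0.6152 0.1657 0.04  ]
caseL [0.5645 0.0796 0.09  ]
caseR [ 0.5551 -0.0769  0.09  ]
lever [0.5285 0.0048 0.06  ]
knob 0.068 [0.4425 0.0102 0.068 ] top px [313.8 267.8]
knob 0.088 [ 0.4335 -0.0012  0.088 ] top px [319.3 272.4]
```

View pics/t9.png

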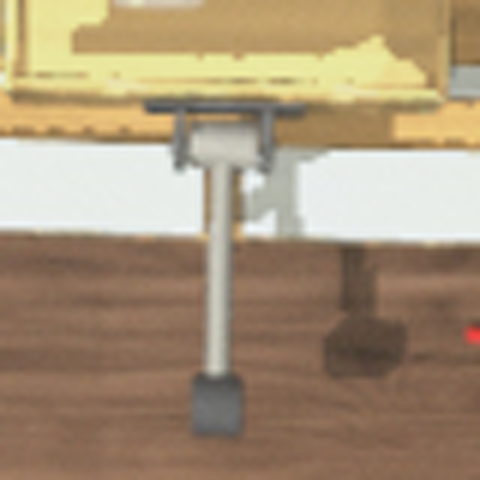

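The knob triangulates to z≈0.068, so the brake is locked. The drawer face is at y≈0.127 and the end wall at 0.166. Now I'll lower and push.

```bash
python3 -m crank '[{"linear":[0,0,0.036],"delta_rot":[0,0,0],"gripper":50},{"linear":[0,0,0.036],"delta_rot":[0,0,0],"gripper":50},{"linear":[0,0.002,0.036],"delta_rot":[0,0,0],"gripper":50},{"linear":[0.005,0,0],"delta_rot":[0,0,0],"gripper":50},{"linear":[0.004,0,0],"delta_rot":[0,0,0],"gripper":50},{"linear":[0.002,0,0],"delta_rot":[0,0,0],"gripper":50},{"linear":[0.002,0,0],"delta_rot":[0,0,0],"gripper":50},{"linear":[0.002,0,0],"delta_rot":[0,0,0],"gripper":50}]'
python3 -m crank '[{"linear":[0.002,0,0],"delta_rot":[0,0,0],"gripper":50},{"linear":[0.002,0,0],"delta_rot":[0,0,0],"gripper":50},{"linear":[0.002,0,0],"delta_rot":[0,0,0],"gripper":50}]'
```

```text
time_s: 12.12
tcp_pos: [0.6103, 0.1324, 0.0551]
ee_rot: [[-0.021, -1.0, 0.004], [-1.0, 0.021, 0.004], [-0.004, -0.004, -1.0]]
wrist_force: [-0.1, 7.0, -4.0]
gripper_width: 0.5
time_s: 12.5
tcp_pos: [0.6102, 0.1264, 0.0551]
ee_rot: [[-0.021, -1.0, 0.004], [-1.0, 0.021, 0.004], [-0.004, -0.004, -1.0]]
wrist_force: [-0.8, 7.0, -4.8]
gripper_width: 0.501
```

```bash
python3 -m crank '[{"linear":[0.002,0,0],"delta_rot":[0,0,0],"gripper":50},{"linear":[0.002,0,0],"delta_rot":[0,0,0],"gripper":50},{"linear":[0.002,0,0],"delta_rot":[0,0,0],"gripper":50},{"linear":[0.002,0,0],"delta_rot":[0,0,0],"gripper":50},{"linear":[0.002,0,0],"delta_rot":[0,0,0],"gripper":50},{"linear":[0.002,0,0],"delta_rot":[0,0,0],"gripper":50},{"linear":[0.002,0,0],"delta_rot":[0,0,0],"gripper":50}]'
python3 -m crank '[{"linear":[0.0015,0,0],"delta_rot":[0,0,0],"gripper":50},{"linear":[0.001,0,0],"delta_rot":[0,0,0],"gripper":50},{"linear":[0.001,0,0],"delta_rot":[0,0,0],"gripper":50},{"linear":[0.001,0,0],"delta_rot":[0,0,0],"gripper":50}]'
python3 - <<'E'
from h import *
import cv2
a=capture('top')['img'][155:250,230:405]
cv2.imwrite('pics/t10.png',cv2.resize(a,None,fx=4.5,fy=4.5,interpolation=2))
E
```

```text
time_s: 13.38
tcp_pos: [0.6098, 0.1123, 0.0551]
ee_rot: [[-0.021, -1.0, 0.003], [-1.0, 0.021, 0.004], [-0.004, -0.003, -1.0]]
wrist_force: [-1.0, 6.0, -4.2]
gripper_width: 0.499
time_s: 13.88
tcp_pos: [0.6097, 0.1078, 0.0551]
ee_rot: [[-0.021, -1.0, 0.003], [-1.0, 0.021, 0.004], [-0.004, -0.003, -1.0]]
wrist_force: [-1.0, 5.9, -4.6]
gripper_width: 0.501
```

View pics/t10.png

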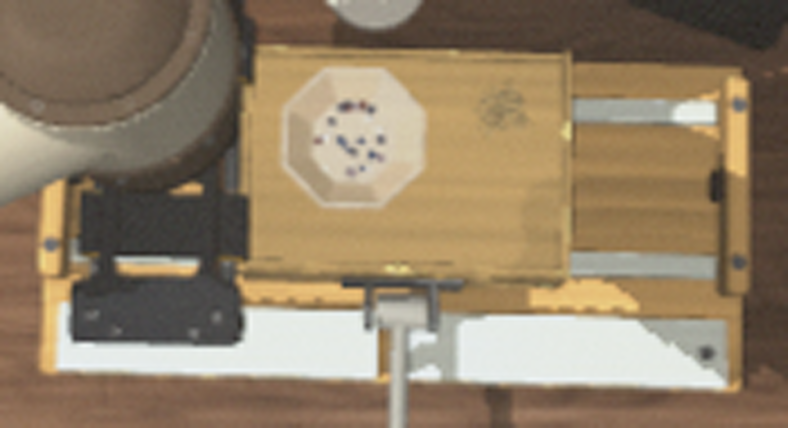

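The trolley shifted back about 4 mm through the notch play (case edge column 563→571) and is now held. Continuing gently.

```bash
python3 -m crank '[{"linear":[0.001,0,0],"delta_rot":[0,0,0],"gripper":50},{"linear":[0.001,0,0],"delta_rot":[0,0,0],"gripper":50},{"linear":[0.001,0,0],"delta_rot":[0,0,0],"gripper":50},{"linear":[0.001,0,0],"delta_rot":[0,0,0],"gripper":50}]'
python3 -m crank '[{"linear":[0.001,0,0],"delta_rot":[0,0,0],"gripper":50},{"linear":[0.001,0,0],"delta_rot":[0,0,0],"gripper":50}]'
python3 -m crank '[{"linear":[0.0007,0,0],"delta_rot":[0,0,0],"gripper":50},{"linear":[0.0007,0,0],"delta_rot":[0,0,0],"gripper":50}]'
```

```text
time_s: 14.42
tcp_pos: [0.6096, 0.1038, 0.0551]
ee_rot: [[-0.021, -1.0, 0.003], [-1.0, 0.021, 0.004], [-0.004, -0.003, -1.0]]
wrist_force: [-0.8, 6.0, -3.4]
gripper_width: 0.495
time_s: 14.68
tcp_pos: [0.6095, 0.1018, 0.0551]
ee_rot: [[-0.021, -1.0, 0.003], [-1.0, 0.021, 0.004], [-0.004, -0.003, -1.0]]
wrist_force: [-0.7, 5.9, -4.4]
gripper_width: 0.5
time_s: 14.92
tcp_pos: [0.6095, 0.1008, 0.0551]
ee_rot: [[-0.022, -1.0, 0.004], [-1.0, 0.022, 0.004], [-0.004, -0.003, -1.0]]
wrist_force: [-1.3, 8.5, -3.8]
gripper_width: 0.502
```

```bash
python3 -m crank '[{"linear":[0.0004,0,0],"delta_rot":[0,0,0],"gripper":50}]'
python3 -m crank '[{"linear":[0.0004,0,0],"delta_rot":[0,0,0],"gripper":50}]'
python3 - <<'E'
from h import *
import cv2
a=capture('top')['img'][155:250,230:405]
cv2.imwrite('pics/t11.png',cv2.resize(a,None,fx=4.5,fy=4.5,interpolation=2))
b=capture('scene')['img'][140:285,235:415]
cv2.imwrite('pics/s11.png',cv2.resize(b,None,fx=4,fy=4,interpolation=2))
E
```

```text
time_s: 15.05
tcp_pos: [0.6095, 0.1007, 0.0551]
ee_rot: [[-0.022, -1.0, 0.004], [-1.0, 0.022, 0.005], [-0.005, -0.004, -1.0]]
wrist_force: [-2.6, 9.3, -3.3]
gripper_width: 0.499
time_s: 15.18
tcp_pos: [0.6096, 0.1007, 0.0551]
ee_rot: [[-0.022, -1.0, 0.004], [-1.0, 0.022, 0.005], [-0.005, -0.004, -1.0]]
wrist_force: [-1.9, 11.2, -3.9]
gripper_width: 0.5
```

View pics/t11.png

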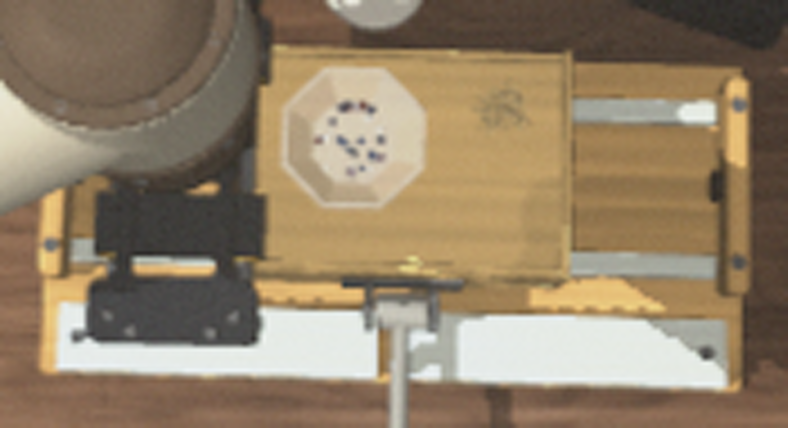

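View pics/s11.png

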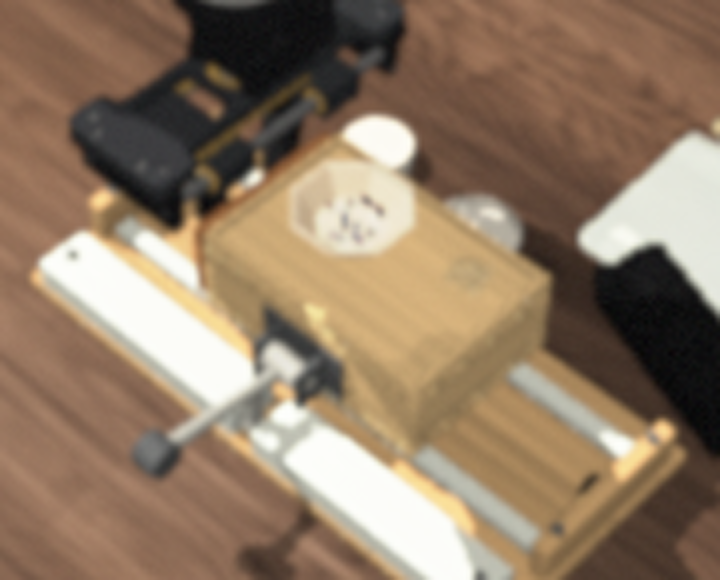

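The force rises (8.5→11 N) with no further motion and the front lies against the case, so the drawer is home. I'll back away, go to the lever side, turn the tool and tilt it.

```bash
python3 -m crank '[{"linear":[-0.006,0,0],"delta_rot":[0,0,0],"gripper":50},{"linear":[-0.006,0,0],"delta_rot":[0,0,0],"gripper":50},{"linear":[0,0,-0.05],"delta_rot":[0,0,0],"gripper":20},{"linear":[0,0,-0.06],"delta_rot":[0,0,0],"gripper":0},{"linear":[0,0,-0.06],"delta_rot":[0,0,0],"gripper":0},{"linear":[0.03,0.05,0],"delta_rot":[0,0,0],"gripper":0},{"linear":[0.03,0.05,0],"delta_rot":[0,0,0],"gripper":0},{"linear":[0.03,0.05,0],"delta_rot":[0,0,0],"gripper":0},{"linear":[0.02,0.04,0],"delta_rot":[0,0,0],"gripper":0}]'
python3 -m crank '[{"linear":[0,0,0],"delta_rot":[0,0,-0.1745],"gripper":0},{"linear":[0,0,0],"delta_rot":[0,0,-0.1745],"gripper":0},{"linear":[0,0,0],"delta_rot":[0,0,-0.1745],"gripper":0},{"linear":[0,0,0],"delta_rot":[0,0,-0.1745],"gripper":0},{"linear":[0,0,0],"delta_rot":[0,0,-0.1745],"gripper":0},{"linear":[0,0,0],"delta_rot":[0,0,-0.1745],"gripper":0},{"linear":[0,0,0],"delta_rot":[0,0,-0.1745],"gripper":0},{"linear":[0,0,0],"delta_rot":[0,0,-0.1745],"gripper":0},{"linear":[0,0,0],"delta_rot":[0,0,-0.1745],"gripper":0}]'
python3 -m crank '[{"linear":[0,0,0],"delta_rot":[0,0.15,0],"gripper":0},{"linear":[0,0,0],"delta_rot":[0,0.15,0],"gripper":0},{"linear":[0,0,0],"delta_rot":[0,0.15,0],"gripper":0},{"linear":[0,0,0],"delta_rot":[0,0.15,0],"gripper":0},{"linear":[0,0,0],"delta_rot":[0,0,0],"gripper":0}]'
python3 - <<'E'
from h import *
import cv2
s=r.sense();print(s['joints'])
t=capture('top');sc=capture('scene')
cv2.imwrite('pics/t12.png',t['img']);cv2.imwrite('pics/s12.png',cv2.resize(sc['img'][100:310,200:440],None,fx=3,fy=3,interpolation=2))
E
```

```text
time_s: 16.4
tcp_pos: [0.4149, 0.0026, 0.2245]
ee_rot: [[-0.021, -1.0, 0.002], [-1.0, 0.021, 0.0], [-0.0, -0.002, -1.0]]
wrist_force: [0.1, -0.5, -0.4]
gripper_width: 0.007
time_s: 17.52
tcp_pos: [0.4169, 0.0036, 0.2245]
ee_rot: [[1.0, -0.015, 0.002], [-0.015, -1.0, 0.0], [0.002, -0.0, -1.0]]
wrist_force: [-0.5, 0.6, 0.8]
gripper_width: 0.003
time_s: 18.15
tcp_pos: [0.4205, -0.0032, 0.2318]
ee_rot: [[0.846, -0.027, 0.533], [-0.02, -1.0, -0.02], [0.533, 0.006, -0.846]]
wrist_force: [-0.2, -0.3, 0.2]
gripper_width: 0.003
[ 27.86492982 -15.45099668 -59.27939417  42.56929739 -23.21292605
  24.46723435]
```

View pics/s12.png

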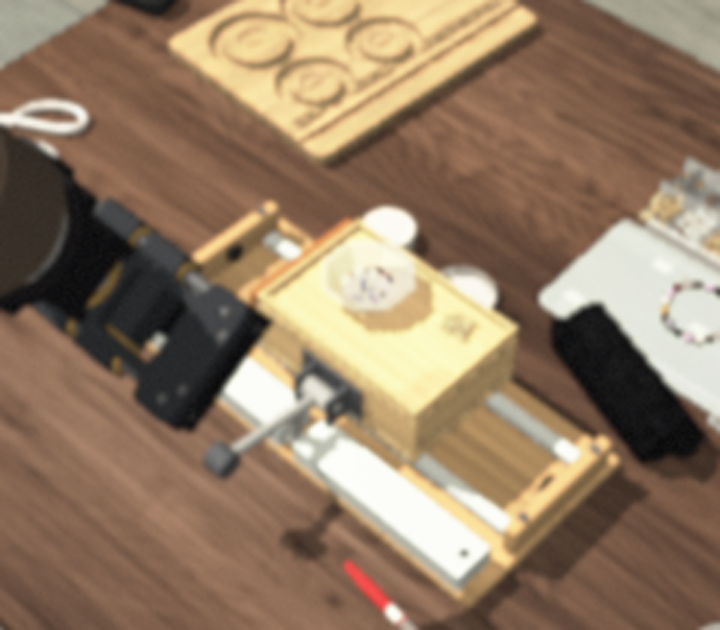

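View pics/t12.png

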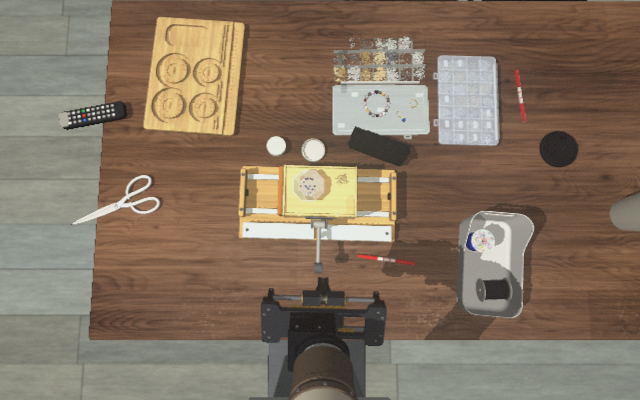

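The tilt came out at about 32° and the TCP is clear, at about (322,290) px with the knob at about (318,268). Next I'll compute the knob position and start the descent behind it.

```bash
python3 - <<'E'
from h import *
import cv2
t=capture('top');im=t['img'][255:276,308:330]
cv2.imwrite('pics/k.png',cv2.resize(im,None,fx=16,fy=16,interpolation=2))
m=(im.max(2)<95)&((im.max(2).astype(int)-im.min(2))<22)
ys,xs=np.nonzero(m);print(xs.mean()+308,ys.mean()+255,len(xs),pl(t,xs.mean()+308,ys.mean()+255,.068))
E
python3 -m crank '[{"linear":[-0.031,0,0.04],"delta_rot":[0,0,0],"gripper":0},{"linear":[-0.031,0,0.04],"delta_rot":[0,0,0],"gripper":0},{"linear":[0,0,0],"delta_rot":[0,0,0],"gripper":0}]'
python3 -c "
from station import r;print(r.sense()['joints'])"
```

```text
318.14285714285717 264.7857142857143 14 [0.44886591 0.00088832 0.068     ]
time_s: 18.68
tcp_pos: [0.434, -0.0102, 0.1813]
ee_rot: [[0.879, -0.019, 0.477], [-0.023, -1.0, 0.002], [0.477, -0.013, -0.879]]
wrist_force: [-0.6, -0.2, -0.5]
gripper_width: 0.004
[ 21.15342481  -8.03013607 -60.99903147  44.43199838 -14.04347911
  26.34920545]
```

View pics/k.png

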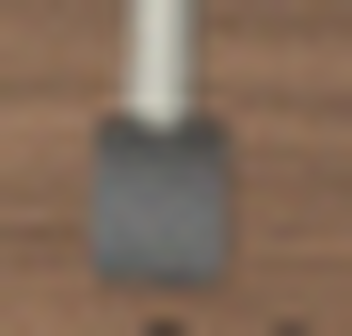

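The knob is at (0.4435, 0.001, 0.068). The tilted pose runs into joint limits (j3 at −61°, j5 close to its limit), so I'll bring the tool upright, grip the knob on its flat faces and carry it up its arc.

```bash
python3 -m crank '[{"linear":[0,0,0],"delta_rot":[0,-0.125,0],"gripper":50},{"linear":[0,0,0],"delta_rot":[0,-0.125,0],"gripper":50},{"linear":[0,0,0],"delta_rot":[0,-0.125,0],"gripper":50},{"linear":[0,0,0],"delta_rot":[0,-0.125,0],"gripper":50},{"linear":[0,0,0],"delta_rot":[0,0,0],"gripper":50}]'
python3 -c "
from station import r;s=r.sense();print(s['joints'],s['ee_rot'],s['tcp_pos'])"
```

```text
time_s: 19.3
tcp_pos: [0.4414, -0.0174, 0.1863]
ee_rot: [[0.998, -0.029, 0.062], [-0.029, -1.0, -0.001], [0.062, -0.001, -0.998]]
wrist_force: [-0.1, 0.6, -0.9]
gripper_width: 0.458
[ 19.89917917   3.9504735  -30.02524782   1.61870172 -52.6916847
  67.47152888] [[ 9.97613468e-01 -2.93976230e-02  6.24751882e-02]
 [-2.93750507e-02 -9.99567641e-01 -1.27997245e-03]
 [ 6.24858047e-02 -5.58294065e-04 -9.98045697e-01]] [ 0.44138486 -0.01743008  0.18631869]
```

```bash
python3 -m crank '[{"linear":[0.001,-0.009,0],"delta_rot":[0,-0.031,-0.004],"gripper":50},{"linear":[0.001,-0.0093,0],"delta_rot":[0,-0.031,-0.004],"gripper":50},{"linear":[0,0,0.03],"delta_rot":[0,0,0],"gripper":50},{"linear":[0,0,0.03],"delta_rot":[0,0,0],"gripper":50},{"linear":[0,0,0],"delta_rot":[0,0,0],"gripper":50}]'
python3 - <<'E'
from h import *
import cv2
s=r.sense();print(s['joints'],s['ee_rot'].round(3))
sc=capture('scene');im=sc['img']
cv2.imwrite('pics/s13.png',cv2.resize(im[170:300,210:350],None,fx=5,fy=4.6,interpolation=2))
E
```

```text
time_s: 19.92
tcp_pos: [0.4386, -0.001, 0.1237]
ee_rot: [[1.0, -0.021, -0.007], [-0.021, -1.0, -0.003], [-0.007, 0.003, -1.0]]
wrist_force: [0.1, 0.5, 0.4]
gripper_width: 0.499
[ 2.12469612e+01  1.02967434e+01 -3.24348246e+01  8.17236973e-03
 -4.77176830e+01  6.75651837e+01] [[ 1.    -0.021 -0.007]
 [-0.021 -1.    -0.003]
 [-0.007  0.003 -1.   ]]
```

View pics/s13.png

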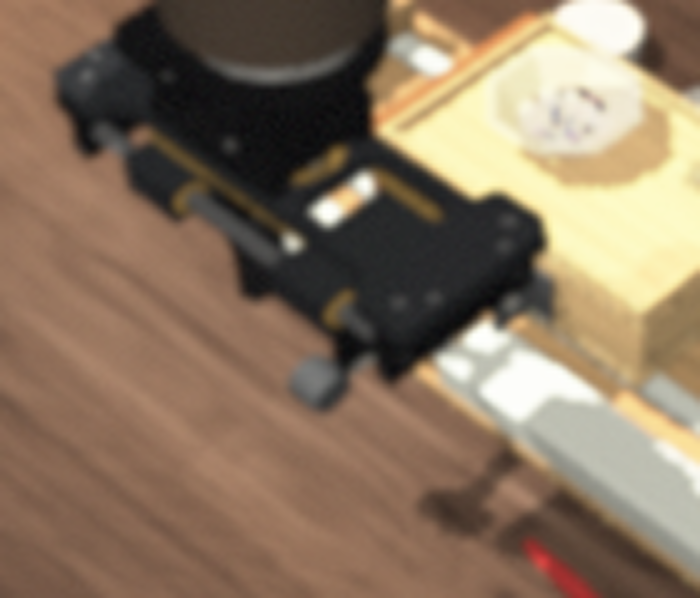

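```bash
python3 -m crank '[{"linear":[0.005,-0.002,0.025],"delta_rot":[0,-0.005,0],"gripper":50},{"linear":[0,0,0.025],"delta_rot":[0,0,0],"gripper":50},{"linear":[0,0,0.024],"delta_rot":[0,0,0],"gripper":50},{"linear":[0,0,0],"delta_rot":[0,0,0],"gripper":35},{"linear":[0,0,0],"delta_rot":[0,0,0],"gripper":28}]'
python3 - <<'E'
from h import *
import cv2
sc=capture('scene');im=sc['img']
cv2.imwrite('pics/s14.png',cv2.resize(im[170:300,210:350],None,fx=5,fy=4.6,interpolation=2))
E
```

```text
time_s: 20.6
tcp_pos: [0.4464, 0.0015, 0.0527]
ee_rot: [[1.0, -0.02, -0.004], [-0.02, -1.0, -0.001], [-0.004, 0.001, -1.0]]
wrist_force: [0.4, -0.8, 0.7]
gripper_width: 0.359
```

View pics/s14.png

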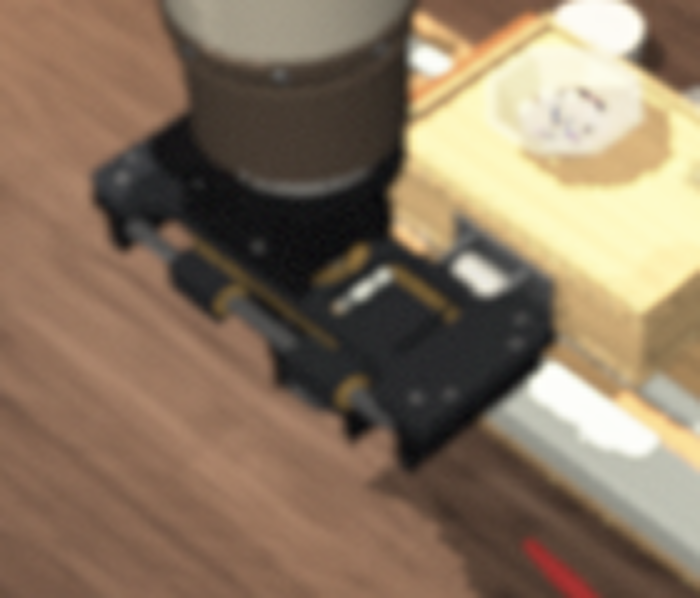

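```bash
python3 -m crank '[{"linear":[0,0,0.002],"delta_rot":[0,0,0],"gripper":26},{"linear":[0,0,0],"delta_rot":[0,0,0],"gripper":23},{"linear":[0,0,0],"delta_rot":[0,0,0],"gripper":20},{"linear":[0,0,0],"delta_rot":[0,0,0],"gripper":10},{"linear":[0,0,0],"delta_rot":[0,0,0],"gripper":0}]'
python3 -c "
from station import r;s=r.sense();print(s['gripper_width']*87,s['moment'],s['wrist_force'])"
```

```text
time_s: 21.28
tcp_pos: [0.4457, 0.0031, 0.0497]
ee_rot: [[1.0, -0.021, -0.005], [-0.021, -1.0, 0.002], [-0.005, -0.002, -1.0]]
wrist_force: [-5.1, 12.7, 4.2]
gripper_width: 0.2
17.408408382070544 [ 3.57998148  1.21301427 -0.04720553] [-5.05814098 12.74778647  4.18320819]
```

The knob is gripped at 17.4 mm, but I read a 12.7 N side load in y. I'll relieve that before lifting.

```bash
python3 -m crank '[{"linear":[-0.0005,-0.0015,0],"delta_rot":[0,0,0],"gripper":0},{"linear":[0,0,0],"delta_rot":[0,0,0],"gripper":0}]'
```

```text
time_s: 21.52
tcp_pos: [0.4457, 0.0034, 0.0497]
ee_rot: [[1.0, -0.021, -0.005], [-0.021, -1.0, 0.0], [-0.005, 0.0, -1.0]]
wrist_force: [-1.3, 5.5, 3.4]
gripper_width: 0.199
```

```bash
python3 -m crank '[{"linear":[0,-0.001,0],"delta_rot":[0,0,0],"gripper":0},{"linear":[0.001,0,-0.0052],"delta_rot":[0,0,0],"gripper":0},{"linear":[0.001,0,-0.0051],"delta_rot":[0,0,0],"gripper":0},{"linear":[0.0015,0,-0.005],"delta_rot":[0,0,0],"gripper":0},{"linear":[0.0016,0,-0.005],"delta_rot":[0,0,0],"gripper":0}]'
python3 -m crank '[{"linear":[0.0042,0,-0.0096],"delta_rot":[0,0,0],"gripper":0},{"linear":[0.0052,0,-0.009],"delta_rot":[0,0,0],"gripper":0}]'
```

```text
time_s: 22.15
tcp_pos: [0.4496, 0.0031, 0.0694]
ee_rot: [[1.0, -0.021, -0.009], [-0.021, -1.0, -0.002], [-0.009, 0.002, -1.0]]
wrist_force: [4.4, 0.4, -6.3]
gripper_width: 0.2
time_s: 22.4
tcp_pos: [0.4581, 0.0028, 0.088]
ee_rot: [[1.0, -0.022, -0.011], [-0.022, -1.0, -0.002], [-0.011, 0.002, -1.0]]
wrist_force: [0.7, 0.5, -7.1]
gripper_width: 0.205
```

Lifting well, with small forces. Continuing along the arc.

```bash
python3 -m crank '[{"linear":[0.0062,0,-0.0084],"delta_rot":[0,0,0],"gripper":0},{"linear":[0.0071,0,-0.0077],"delta_rot":[0,0,0],"gripper":0},{"linear":[0.0079,0,-0.0068],"delta_rot":[0,0,0],"gripper":0},{"linear":[0.0086,0,-0.0059],"delta_rot":[0,0,0],"gripper":0}]'
python3 -m crank '[{"linear":[0.0092,0,-0.005],"delta_rot":[0,0,0],"gripper":0},{"linear":[0.0097,0,-0.0039],"delta_rot":[0,0,0],"gripper":0},{"linear":[0.01,0,-0.0028],"delta_rot":[0,0,0],"gripper":0},{"linear":[0.0103,0,-0.0017],"delta_rot":[0,0,0],"gripper":0}]'
python3 -m crank '[{"linear":[0.0104,0,-0.0006],"delta_rot":[0,0,0],"gripper":0},{"linear":[0.0104,0,0.0006],"delta_rot":[0,0,0],"gripper":0}]'
```

```text
time_s: 22.9
tcp_pos: [0.4877, 0.0019, 0.1167]
ee_rot: [[1.0, -0.021, -0.012], [-0.021, -1.0, -0.003], [-0.012, 0.003, -1.0]]
wrist_force: [-4.1, 0.5, -2.3]
gripper_width: 0.204
time_s: 23.4
tcp_pos: [0.5295, 0.0016, 0.1304]
ee_rot: [[1.0, -0.021, -0.007], [-0.021, -1.0, -0.002], [-0.007, 0.002, -1.0]]
wrist_force: [-2.9, -1.0, 0.7]
gripper_width: 0.2
time_s: 23.65
tcp_pos: [0.5509, 0.0014, 0.1298]
ee_rot: [[1.0, -0.021, -0.006], [-0.021, -1.0, -0.001], [-0.006, 0.001, -1.0]]
wrist_force: [-2.1, -1.0, 1.4]
gripper_width: 0.203
```

```bash
python3 -m crank '[{"linear":[0.0025,0,0.0003],"delta_rot":[0,0,0],"gripper":0},{"linear":[0,0,0],"delta_rot":[0,0,0],"gripper":0}]'
python3 -m crank '[{"linear":[0,0,0],"delta_rot":[0,0,0],"gripper":30},{"linear":[0,0,0],"delta_rot":[0,0,0],"gripper":50},{"linear":[0,0,0],"delta_rot":[0,0,0],"gripper":60},{"linear":[0,0,0],"delta_rot":[0,0,0],"gripper":60},{"linear":[0,0,-0.03],"delta_rot":[0,0,0],"gripper":60},{"linear":[0,0,-0.05],"delta_rot":[0,0,0],"gripper":60},{"linear":[-0.06,0,-0.01],"delta_rot":[0,0,0],"gripper":60},{"linear":[-0.05,0,0],"delta_rot":[0,0,0],"gripper":60},{"linear":[0,0,0],"delta_rot":[0,0,0],"gripper":60}]'
python3 - <<'E'
from h import *
import cv2
t=capture('top');sc=capture('scene')
cv2.imwrite('pics/t15.png',cv2.resize(t['img'][155:280,230:405],None,fx=4.5,fy=4.5,interpolation=2))
cv2.imwrite('pics/s15.png',cv2.resize(sc['img'][140:285,235:415],None,fx=4,fy=4,interpolation=2))
E
```

```text
time_s: 23.9
tcp_pos: [0.5531, 0.0015, 0.1294]
ee_rot: [[1.0, -0.021, -0.005], [-0.021, -1.0, -0.001], [-0.005, 0.001, -1.0]]
wrist_force: [-0.9, -0.8, 2.4]
gripper_width: 0.201
time_s: 25.02
tcp_pos: [0.4397, 0.0034, 0.2204]
ee_rot: [[1.0, -0.02, -0.007], [-0.02, -1.0, -0.0], [-0.007, 0.001, -1.0]]
wrist_force: [1.0, 0.5, 0.0]
gripper_width: 0.603
```

View pics/t15.png

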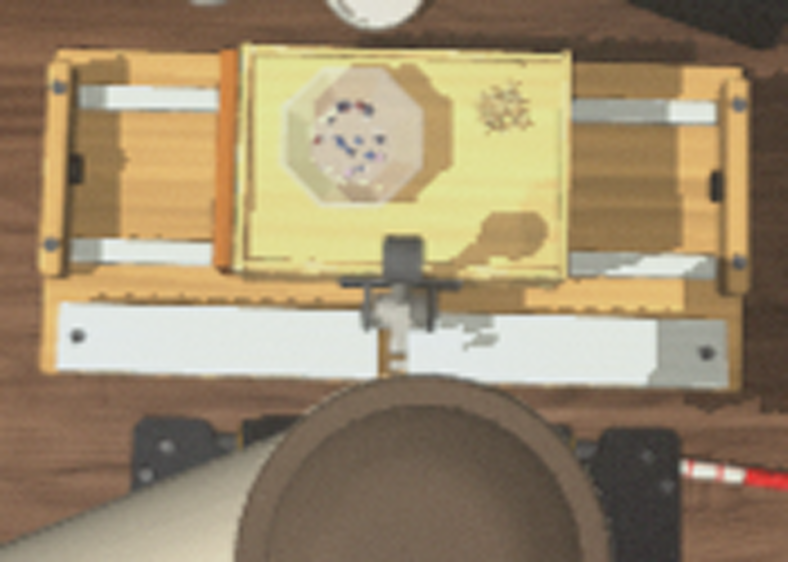

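View pics/s15.png

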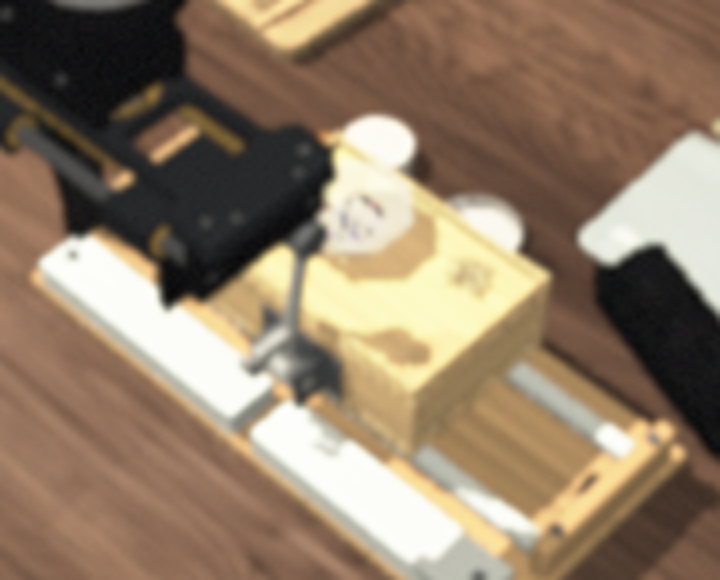

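The lever is up (knob at about (403,260) in the top crop), the drawer front lies against the case, and the trolley is at the notch. One numeric check before handing in.

```bash
python3 - <<'E'
from h import *
t=capture('top')
f=lambda u,v:((u+.5)/4.5+230-.5,(v+.5)/4.5+155-.5)
a=pl(t,*f(217,200),.085);b=pl(t,*f(569,200),.09);k1=pl(t,*f(385,255),.149);k2=pl(t,*f(424,255),.149);n=pl(t,*f(393,345),.03)
print('front-end',a[1]-b[1],'expect .1705; knob y',(k1+k2)/2,'notch',n, r.sense()['wrist_force'])
E
```

```text
front-end 0.1680669631215512 expect .1705; knob y [ 0.55605292 -0.00079524  0.149     ] notch [0.52297413 0.00302902 0.03      ] [-0.04753994  0.47693017  0.73558549]
```

```bash
python3 -c "
from station import workorder
print(workorder.finish_job())"
```

```text
the job is handed in; nothing more can be done
None
```

The job is done and handed in at about 25 s of the 72 s allowed. The brake was lowered, the trolley parked at the notch, the drawer pushed home and the brake released, in that order.

- **Brake down:** I tipped the lever over and led it down against one finger. It dropped the last 20 mm or so onto the strip by its own weight, and the arm never pressed it down.
- **Trolley:** I pushed it at its closed end with about 6 N until the resistance vanished. The knob then measured about 68 mm high, which is the locked height.
- **Drawer:** I pushed it at about 6–7 N until it stopped firmly. The highest reading was 11 N, and the trolley slid back about 4 mm through the play in the notch before the brake held it.
- **Brake up:** My first approach, with the gripper tilted under the knob, ran into joint limits. I gripped the knob on its flat faces instead, carried it up its arc and let go. The grip loaded the trolley sideways by about 13 N, which I relieved before lifting.

**Last checks:** The lever is up, the drawer front is against the case, and the robot is clear with its force reading near zero.

- **Drawer length:** the distance from drawer front to closed end measured 168 mm against the expected 170.5 mm. That is about one pixel off, so I take it as home.
- **Trolley position:** the trolley's middle is about 4 mm to the −y side of the notch centre, which matches the play in the notch.
- **Other objects:** I did not measure them. Nothing touched them, and those in view looked unmoved in the last pictures.

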